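Peel the top slide tray off a clinging stack and hold it out beside the microscope stage

TASK

The plastic trays in the stack cling together: peel the top one off by lifting one of its corners first, while the opposite corner is still down in the stack, then lift it clear and leave the rest of the stack standing as it is. Bring it to the microscope and finish while holding it there, level and open side up, beside the slide stage on the side towards the stack: long side along the stage's edge and centred on it, rim about level with the stage top, a couple of fingers' width away from it, so that I can lay finished slides in it. Do not put it down or let go at the end, and do not bump the microscope or shift the box, dish and bottle on the bench.

Things in the scene. Friction and masses are not known exactly. Their poses are not given: they have to be found in the camera images.
- tray_center (a point): Centre (half-way up) of the top tray of the stack, the one to take: white formed plastic, 180 x 130 mm over the rim, 34 mm high, 60 g, open at the top, its four corners cut off at 45 degrees (24 mm off each side). Axes: x along the 180 mm side, y along the 130 mm side, z up out of the open top. Rim: a solid edge 8 mm wide, 10 mm high; below it the walls slope inward at 25 degrees to the floor.
- tray_corner1 (a point): Top of the tray's rim, mid-width, at the middle of the cut corner x+ y+ (75 mm along x, 50 mm along y, 17 mm above tray_center). The straight rim here is 34 mm long, square to the 45 degree line between x and y, to be pinched 8 mm across: one finger in the tray, one outside. Same axes as the tray.
- tray_corner2 (a point): The same at the corner x- y+.
- tray_corner3 (a point): The same at the corner x- y-, opposite corner 1.
- tray_corner4 (a point): The same at the corner x+ y-, opposite corner 2.
- second_center (a point): Centre of the second tray, alike, 18 mm under the top one; it must stay in the stack. Same axes. Between one rim and the next below lie 8 mm of free height, outer faces in line: reach no deeper than 17 mm below the top, or two rims are gripped. Each tray stands on four lugs 8 mm high under its long rims, 54 mm either side of the middle, 61 mm out.
- pile: The rest of the stack, five like trays (0.3 kg) loose on the bench; origin under its middle. Second tray and pile must stay standing where they are. The top tray's rim is 142 mm above the bench at the start. Four studs under each tray's long rims (36 mm either side of the middle) press into the rim below and cling, with about 0.5 to 1 N each, until raised by 4 mm; lift slowly.
- stage_edge (a point): Middle of the microscope stage's side edge that faces the stack, at its top surface, 150 mm above the bench; the black stage is 150 mm (x) by 170 mm (y). Axes: x along this edge, y level and outward, z up. Wanted: tray centred on this edge within 35 mm, long side along x (either way round, within 0.2 rad), gap from stage to rim 10 to 70 mm, rim within 20 mm of the stage top's height.
- microscope: Cream and black upright microscope, fixed, base 300 (x) x 190 (y) mm, 475 mm tall; origin under the middle of its base, x towards the eyepieces, y towards the stack side. Column at x -105 mm; focus knobs reach 94 mm either side of it at 85 mm height; the head, 90 mm wide, is above 330 mm.
- slide_box: Bystander: closed blue slide box 102 x 92 x 34 mm, origin under its middle.
- dish: Bystander: covered glass dish 92 mm across, 16 mm high, origin under its middle.
- wash_bottle: Bystander: clear bottle with a cap, 68 mm across, 160 mm tall, origin under its middle.
There are look-alikes about, which are no part of the job. Leave any turquoise look-alike of the part that bears tray_center alone. Leave any purple look-alike of the part that bears second_center alone.

How it is judged:
By the outcome, as a careful person would: the job done as asked, in the order asked, and still so for the second after the job is handed in, while the arm keeps its last pose, push and grip.
It also fails if it takes over 51 s, if anything falls off the work surface, if the arm or the gripper's body presses on something with over 40 N, if the wrist force passes 120 N, or if a joint passes its speed limit or range.

ROBOT

A 6-joint arm with a two-finger parallel gripper is mounted at the origin on the work surface. World frame = base frame: x ahead of the robot, y to its left, z up, the work surface at z = 0. Lengths are in m, angles in degrees, forces in N, time in s.
With the tool pointing down it reaches from about 0.375 to 0.9 m from the base axis. Payload 3.1 kg.
Tool frame: the origin (TCP) lies on the centre line of the jaws, within the pads' length; the fingertips stand 25 mm ahead of it and the grasp point (between the pads) lies 6 mm ahead of it; z points along the fingers, y is the line along which they close (so a half turn about z gives the same grasp; the last joint's range is limited). The gripper opens to 87 mm and grips with 3 to 60 N. Pads are 19 mm wide; open, the fingers measure 117 mm over their backs; the gripper's body (75 mm by 190 mm) begins 51 mm behind the grasp point.
Start: joints at [53.199, 30.224, 82.088, -0, 67.689, -10.227], TCP at [0.28, 0.559, 0.248] pointing down, gripper open.
Joint ranges: [-176.69, 176.69], [-43.24, 126.21], [12.49, 139.97], [-82, 262], [0, 151.66], [-163.58, 163.58]. Speed limits (degrees/s): [159.86, 159.86, 180, 180, 180, 180].

INTERFACE

Orientations are given as a 3x3 rotation matrix whose columns are the frame's x, y, z axes.
In Python, from rig import bot, cams, models gives the robot as it stands. The module is installed in compiled form; this text tells all that it offers.
- The arm moves only by the shell command python3 -m handwheel 'ROWS' [OPENING]. ROWS is JSON, a list of rows, each a list of 6 numbers: the shift along the world's x, y, z each as a share of 1 m, from -1 to 1, then the turn, a rotation vector about the world's x, y, z each as a share of 2 rad, from -1 to 1. In form: [[dx, dy, dz, wx, wy, wz], ...]. A call has exactly 8 rows; each row is the pose to reach, as a shift and turn from the pose commanded when the call began; what a row does not reach only later rows make up. A row lasts 1/12 s, in which the tool goes at most 41.7 mm and 7.16 degrees, less where a joint would pass 70% of its speed; a pose out of reach is approached as far as the arm can. A call with a number of a shift or a turn outside -1 to 1 is refused whole. A call with a gripper value outside its range is refused whole. OPENING is the opening, from -1 (shut) to 1 (fully open), so that 0 is half open, set as the call begins (- or left out, the last holds). The fingers move at their own pace and stop on an object; the grip force is fixed at half the most. Time passes only in rows, so rows that repeat a pose let the fingers close, or fill a call up. It gives the time, the measured TCP pose, the force, the opening and the grip force at its end, in the units of the state.
- bot.read_state(): the state, without advancing time (a new reading comes with each control period).
- cams.capture(name): name is "scene" or "top"; returns (picture, depth): 384x512x3 uint8, blue, green, red; 384x512 float32, m along the optical axis (not along the pixel's ray), 0 where there is no reading.
- cams.calibration(name): a dict with "mtx" (3x3 intrinsics, pixels), "dist_coeffs" ([k1, k2, p1, p2, k3] as OpenCV has them; the pictures are not rectified), "R" (3x3) and "t" (3): a world point X has camera coordinates R X + t. Camera axes: x right, y down, z forward; pixel columns grow to the right and rows downward; lengths in m; the calibration is good to about 2 mm. A picture is of the moment at which its call begins. calibration takes no time and is no camera call.
- bot.hand_in(): hands the job in; it is judged then, once.
Trained networks look in the newest picture that a camera, given by its name, has taken for a name from the list of things; names that differ only in an ending like _2 or _b are one class to them, and where a whole thing is asked for, a point or a joint stands for the part that bears it (a point fixed in the world has none). Each returns a list of dicts, best first, with "conf" (0 to 1); they miss things now and then, are a little off and sometimes report something else, mostly with a low value. They report only what shows in the picture. A call takes as long as a camera call. They do not tell look-alikes from the thing itself.
- models.spot_in(query, camera): "position" ([column, row] in pixels, amid what is visible of it).
- models.tip_of(query, camera): "position" ([column, row] in pixels: a listed point, or the origin of a listed thing).
The state is a dict: "time_s": time; "joint_positions": joint angles; "qvel": joint speeds; "tau": joint torques, N m; "position": TCP position; "tcp_rot": TCP orientation; "force": force on the tool from outside, world axes, zero at the start; "moment": the same for the moment, N m; "opening": opening from 0.0 (shut) to 1.0 (fully open); "grasp_force": force on a finger pad.
Only numpy, scipy, OpenCV 4.12 (cv2) and the standard library are available. Lean on these libraries where they do the work, as an engineer would, in place of code of your own. Each camera call takes 0.05 s, during which the arm holds its last target. There are 200 camera calls.

## Working session

There is one attempt and no reset: what is moved stays moved. The work goes in short steps, Python scripts to look and compute and a shell command to move; the robot and the scene stay as the last step left them, time stands still between calls to the robot, and variables do not carry over. Pictures are saved under pics/ and viewed, at most 10 in all, crops included, and the job is handed in when it is done.

```bash
mkdir -p pics; cat > h.py <<'E'
import numpy as np, cv2, json
from rig import bot,cams,models
def ray(cam,px,z):
    c=cams.calibration(cam);K=np.array(c["mtx"]);d=np.array(c["dist_coeffs"]);R=np.array(c["R"]);t=np.array(c["t"])
    u=cv2.undistortPoints(np.array([[px]],float),K,d)[0,0]
    o=-R.T@t;v=R.T@np.array([u[0],u[1],1]);return o+v*(z-o[2])/v[2]
def pt(cam,px,dep):
    c=cams.calibration(cam);K=np.array(c["mtx"]);d=np.array(c["dist_coeffs"]);R=np.array(c["R"]);t=np.array(c["t"])
    u=cv2.undistortPoints(np.array([[px]],float),K,d)[0,0]
    z=dep[int(round(px[1])),int(round(px[0]))];return R.T@(np.array([u[0],u[1],1])*z-t)
def proj(cam,X):
    c=cams.calibration(cam);R=np.array(c["R"])
    return cv2.projectPoints(np.array(X,float).reshape(-1,1,3),cv2.Rodrigues(R)[0],np.array(c["t"]),np.array(c["mtx"]),np.array(c["dist_coeffs"]))[0][:,0]
E
python3 - <<'E'
from h import *
np.set_printoptions(precision=3,suppress=True)
Z=dict(tray_center=.125,tray_corner1=.142,tray_corner2=.142,tray_corner3=.142,tray_corner4=.142,second_center=.107,pile=0,stage_edge=.15,microscope=0,slide_box=0,dish=0,wash_bottle=0)
for cam in("scene","top"):
    im,d=cams.capture(cam);cv2.imwrite(f"pics/{cam}0.png",im);np.save(f"{cam}_d.npy",d)
    for q,z in Z.items():
        for r in models.tip_of(q,cam)[:3]:print(cam,q,round(r["conf"],2),np.array(r["position"]),ray(cam,r["position"],z)[:2])
s=bot.read_state();print(s)
E
```

```text
scene tray_center 0.68 [308.3 259.9] [0.585 0.219]
scene tray_center 0.68 [368.4 246.5] [0.425 0.267]
scene tray_corner1 0.94 [340.2 228.6] [0.46  0.189]
scene tray_corner1 0.91 [371.4 220.4] [0.368 0.211]
scene tray_corner1 0.88 [314.1 230.7] [0.524 0.159]
scene tray_corner2 0.94 [340.2 228.6] [0.46  0.189]
scene tray_corner2 0.91 [371.4 220.4] [0.368 0.211]
scene tray_corner2 0.88 [314.1 230.7] [0.524 0.159]
scene tray_corner3 0.94 [340.2 228.6] [0.46  0.189]
scene tray_corner3 0.91 [371.4 220.4] [0.368 0.211]
scene tray_corner3 0.88 [314.1 230.7] [0.524 0.159]
scene tray_corner4 0.94 [340.2 228.6] [0.46  0.189]
scene tray_corner4 0.91 [371.4 220.4] [0.368 0.211]
scene tray_corner4 0.88 [314.1 230.7] [0.524 0.159]
scene second_center 0.6 [232.3 322. ] [0.83  0.263]
scene pile 0.77 [301.7 289.7] [0.596 0.221]
scene pile 0.49 [366.4 335.3] [0.535 0.42 ]
scene stage_edge 0.89 [197.6 124.7] [ 0.581 -0.447]
scene stage_edge 0.63 [210.  230.3] [0.762 0.02 ]
scene microscope 0.71 [199.  146.7] [ 0.561 -0.517]
scene slide_box 0.75 [211.9 226.7] [ 0.703 -0.115]
scene dish 0.63 [275.6 190.1]
[... 921 characters left out ...]
ge 0.38 [181.  183.4] [0.596 0.21 ]
top microscope 0.82 [396.9 205.2] [ 0.553 -0.524]
top dish 0.9 [297.7 238.8] [ 0.437 -0.166]
top wash_bottle 0.72 [128.3 211.2] [0.533 0.427]
{'time_s': 1.3, 'joint_positions': array([ 53.199,  30.223,  82.086,  -0.001,  67.689, -10.228]), 'qvel': array([ 0.056, -0.049,  0.018,  0.034,  0.068,  0.108]), 'tau': array([  0.001, -44.002, -17.699,   0.064,   0.05 ,   0.   ]), 'position': array([0.28 , 0.559, 0.248]), 'tcp_rot': array([[-0.894,  0.447,  0.   ],
       [ 0.447,  0.894,  0.   ],
       [-0.   ,  0.   , -1.   ]]), 'force': array([-0.759,  0.108,  0.199]), 'moment': array([ 0.024,  0.046, -0.022]), 'grasp_force': 0.0, 'opening': 1.0018215376934971}
```

View pics/top0.png

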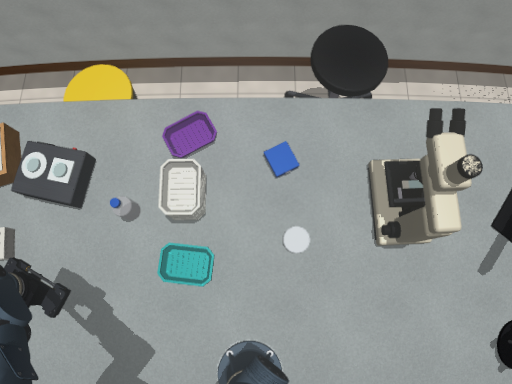

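View pics/scene0.png

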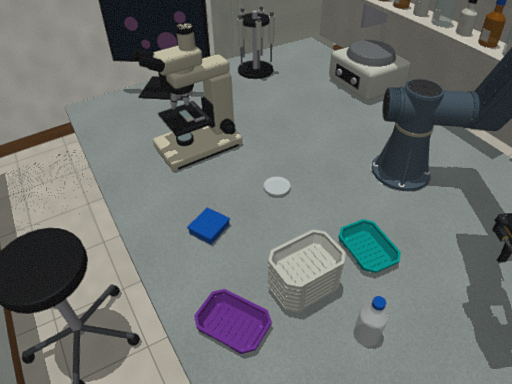

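The top view shows the white stack at about (183,188), with the turquoise look-alike at (186,265) and the purple one at (190,134). The microscope is at (415,195), with its black stage edge near (388,184). The scene view agrees: white stack at (306,268), purple at (233,322), turquoise at (368,246). Candidates for the tray are therefore white (183,188), turquoise (186,265) and purple (190,134). I choose the white one, which stands 142 mm high.

```bash
python3 - <<'E'
from h import *
np.set_printoptions(precision=3,suppress=True)
for cam in("top","scene"):
    d=np.load(f"{cam}_d.npy");c=cams.calibration(cam);K,D,R,t=[np.array(c[k]) for k in("mtx","dist_coeffs","R","t")]
    v,u=np.mgrid[:384,:512];n=cv2.undistortPoints(np.stack([u,v],-1).reshape(-1,1,2).astype(float),K,D)[:,0]
    P=(np.c_[n,np.ones(len(n))]*d.reshape(-1,1)-t)@R;ok=d.reshape(-1)>0
    im=cv2.imread(f"pics/{cam}0.png").reshape(-1,3).astype(int)
    m=ok&(abs(P[:,2]-.142)<.008)&(abs(P[:,0]-.6)<.14)&(abs(P[:,1]-.21)<.12)&(im.min(1)>110)
    Q=P[m];r=cv2.minAreaRect(Q[:,:2].astype(np.float32)*1000);print(cam,"rim",m.sum(),r,np.median(Q[:,2]))
    m=ok&(abs(P[:,2]-.15)<.012)&(abs(P[:,0]-.57)<.2)&(abs(P[:,1]+.52)<.14)
    Q=P[m];print("stage",m.sum(),cv2.minAreaRect(Q[:,:2].astype(np.float32)*1000),np.median(Q[:,2]))
    m=ok&(P[:,2]>.02)&(P[:,2]<.07)&(abs(P[:,0]-.57)<.25)&(abs(P[:,1]+.52)<.2)
    Q=P[m];print("base",m.sum(),cv2.minAreaRect(Q[:,:2].astype(np.float32)*1000),np.median(Q[:,2]))
im=cv2.imread("pics/top0.png")
a=cv2.resize(im[145:235,140:230],(560,560),interpolation=2);b=cv2.resize(im[145:255,365:475],(560,560),interpolation=2)
cv2.imwrite("pics/crop.png",cv2.resize(np.hstack([a,b]),(800,400)))
E
```

```text
top rim 451 ((589.6239013671875, 215.45510864257812), (181.25918579101562, 130.3730010986328), 0.7185707092285156) 0.14086398812252407
stage 1597 ((544.8189697265625, -497.3898620605469), (257.7694396972656, 115.85016632080078), 1.7316184043884277) 0.14975235899308595
base 1517 ((564.0327758789062, -518.7715454101562), (302.8593444824219, 186.2276153564453), 2.630836248397827) 0.04326736681976575
scene rim 628 ((590.2396240234375, 217.44866943359375), (181.683837890625, 131.8388671875), 0.16956180334091187) 0.14204060995006745
stage 1295 ((545.632080078125, -521.2061767578125), (259.55242919921875, 175.85867309570312), 2.163318634033203) 0.15101525706768484
base 2077 ((564.4511108398438, -520.0214233398438), (298.01513671875, 197.07131958007812), 2.5705392360687256) 0.04524201452754236
```

View pics/crop.png

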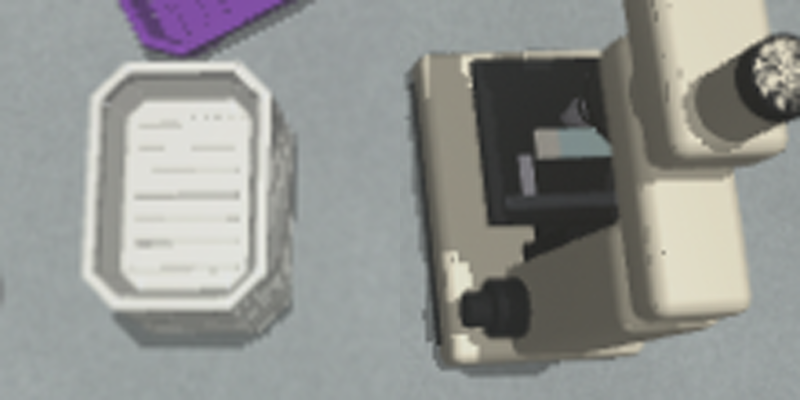

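The crop shows the white tray squared to the world axes, its rim running from crop (85,65) to (270,305). The stage edge is at crop x≈480, y 60–225, with its middle at image (387,184). Both cameras put the tray centre at (0.590, 0.216), rim z 0.142, yaw about 0.5°. The microscope yaw is about 2.6° and the stage edge about (0.588, -0.440). I will grip corner 2 (x- y+) at (0.515, 0.266), the side away from the stage at the goal.

```bash
python3 -m handwheel '[[0.014,-0.018,0,0,0,-0.058],[0.029,-0.036,0,0,0,-0.117],[0.044,-0.055,0,0,0,-0.176],[0.059,-0.073,0,0,0,-0.235],[0.073,-0.091,0,0,0,-0.294],[0.088,-0.110,0,0,0,-0.353],[0.103,-0.128,0,0,0,-0.412],[0.117,-0.146,0,0,0,-0.471]]' 1
python3 -m handwheel '[[0.014,-0.018,0,0,0,-0.058],[0.029,-0.036,0,0,0,-0.117],[0.044,-0.055,0,0,0,-0.176],[0.059,-0.073,0,0,0,-0.235],[0.073,-0.091,-0.003,0,0,-0.294],[0.088,-0.110,-0.006,0,0,-0.353],[0.103,-0.128,-0.010,0,0,-0.412],[0.118,-0.147,-0.014,0,0,-0.471]]' 1
python3 - <<'E'
from h import *
np.set_printoptions(precision=3,suppress=True)
s=bot.read_state();print(s["time_s"],s["position"],s["tcp_rot"],s["joint_positions"])
E
```

```text
time_s: 1.97
position: [0.3974, 0.4121, 0.2477]
tcp_rot: [[-0.158, 0.987, 0.0], [0.987, 0.158, 0.0], [0.0, 0.0, -1.0]]
force: [0.2, 0.1, 1.2]
opening: 0.997
grasp_force: 0.0
time_s: 2.63
position: [0.5153, 0.2651, 0.2337]
tcp_rot: [[0.705, 0.709, 0.001], [0.709, -0.705, 0.0], [0.001, 0.0, -1.0]]
force: [0.3, 0.4, 0.1]
opening: 0.999
grasp_force: 0.0
2.6333 [0.515 0.265 0.234] [[ 0.705  0.709  0.001]
 [ 0.709 -0.705  0.   ]
 [ 0.001  0.    -1.   ]] [16.179 27.641 89.645  0.009 62.675 61.028]
```

```bash
python3 -m handwheel '[[0,0.001,-0.010,0,0,0],[0,0.001,-0.022,0,0,0],[0,0.001,-0.034,0,0,0],[0,0.001,-0.046,0,0,0],[0,0.001,-0.057,0,0,0],[0,0.001,-0.066,0,0,0],[0,0.001,-0.074,0,0,0],[0,0.001,-0.078,0,0,0]]' 1
python3 - <<'E'
from h import *
a,_=cams.capture("scene");b,_=cams.capture("top")
a=cv2.resize(a[205:315,245:385],(800,628))[:600];b=cv2.resize(b[150:235,130:245],(0,0),fx=4,fy=4)
cv2.imwrite("pics/down.png",cv2.resize(a,(640,480)))
E
```

```text
time_s: 3.3
position: [0.5139, 0.267, 0.1543]
tcp_rot: [[0.701, 0.713, -0.002], [0.713, -0.701, -0.0], [-0.001, -0.001, -1.0]]
force: [0.3, 1.1, 0.5]
opening: 0.998
grasp_force: 0.0
```

View pics/down.png

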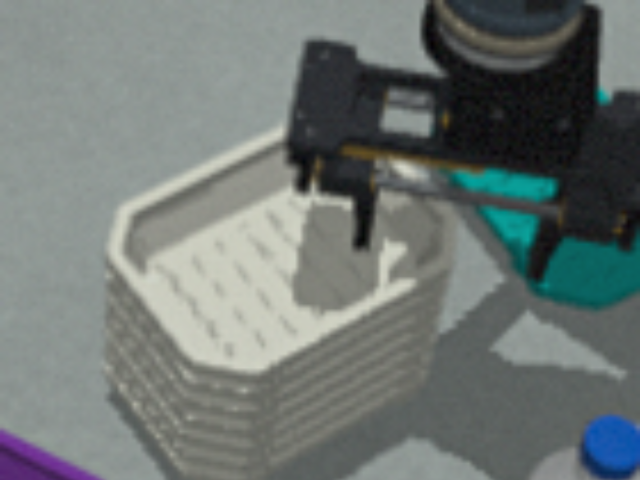

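The fingers straddle the right-hand (x- y+) corner of the white tray: one is inside at crop (362,230), the other outside at (545,260). Closing now.

```bash
for i in 1 2; do python3 -m handwheel '[[0,0,0,0,0,0],[0,0,0,0,0,0],[0,0,0,0,0,0],[0,0,0,0,0,0],[0,0,0,0,0,0],[0,0,0,0,0,0],[0,0,0,0,0,0],[0,0,0,0,0,0]]' -1; done
```

```text
time_s: 4.07
position: [0.5146, 0.267, 0.1556]
tcp_rot: [[0.701, 0.713, 0.0], [0.713, -0.701, 0.0], [0.0, 0.0, -1.0]]
force: [-0.4, 0.1, 0.5]
opening: 0.478
grasp_force: 0.0
time_s: 4.73
position: [0.5149, 0.2669, 0.1556]
tcp_rot: [[0.701, 0.713, 0.001], [0.713, -0.701, -0.0], [0.001, 0.001, -1.0]]
force: [0.6, -0.4, -0.7]
opening: 0.083
grasp_force: 27.7
```

```bash
for i in 1 2 3; do echo; done >/dev/null
python3 -m handwheel '[[0.0001,-0.0001,0.0008,0.0012,0.0018,0],[0.0002,-0.0001,0.0016,0.0024,0.0036,0],[0.0003,-0.0002,0.0024,0.0036,0.0054,0],[0.0004,-0.0003,0.0032,0.0048,0.0073,0],[0.0005,-0.0003,0.004,0.006,0.0091,0],[0.0006,-0.0004,0.0048,0.0072,0.0109,0],[0.0007,-0.0005,0.0056,0.0084,0.0127,0],[0.0008,-0.0006,0.0063,0.0097,0.0145,0]]' -1
python3 -m handwheel '[[0.0001,-0.0001,0.0008,0.0012,0.0018,0],[0.0002,-0.0002,0.0016,0.0024,0.0036,0],[0.0004,-0.0003,0.0024,0.0036,0.0054,0],[0.0005,-0.0004,0.0032,0.0048,0.0073,0],[0.0006,-0.0004,0.004,0.006,0.0091,0],[0.0008,-0.0005,0.0048,0.0072,0.0109,0],[0.0009,-0.0006,0.0056,0.0084,0.0127,0],[0.001,-0.0007,0.0063,0.0097,0.0145,0]]' -1
python3 -m handwheel '[[0.0001,-0.0001,0.0008,0.0012,0.0018,0],[0.0003,-0.0002,0.0016,0.0024,0.0036,0],[0.0004,-0.0003,0.0024,0.0036,0.0054,0],[0.0006,-0.0004,0.0032,0.0048,0.0073,0],[0.0007,-0.0005,0.004,0.006,0.0091,0],[0.0009,-0.0006,0.0048,0.0072,0.0109,0],[0.001,-0.0007,0.0056,0.0084,0.0127,0],[0.0012,-0.0008,0.0063,0.0097,0.0145,0]]' -1
python3 - <<'E'
from h import *
a,_=cams.capture("scene")
cv2.imwrite("pics/peel.png",cv2.resize(a[205:315,245:385],(700,550)))
E
```

```text
time_s: 5.4
position: [0.5156, 0.2665, 0.1621]
tcp_rot: [[0.701, 0.712, -0.029], [0.713, -0.701, 0.02], [-0.006, -0.035, -0.999]]
force: [1.7, 0.4, -0.8]
opening: 0.089
grasp_force: 27.7
time_s: 6.07
position: [0.5163, 0.2657, 0.1682]
tcp_rot: [[0.701, 0.711, -0.059], [0.713, -0.7, 0.039], [-0.013, -0.069, -0.998]]
force: [-0.2, 0.1, 0.1]
opening: 0.09
grasp_force: 27.7
time_s: 6.73
position: [0.5175, 0.2649, 0.1745]
tcp_rot: [[0.7, 0.708, -0.087], [0.714, -0.698, 0.058], [-0.02, -0.103, -0.994]]
force: [0.5, -0.1, 0.5]
opening: 0.086
grasp_force: 27.7
```

View pics/peel.png

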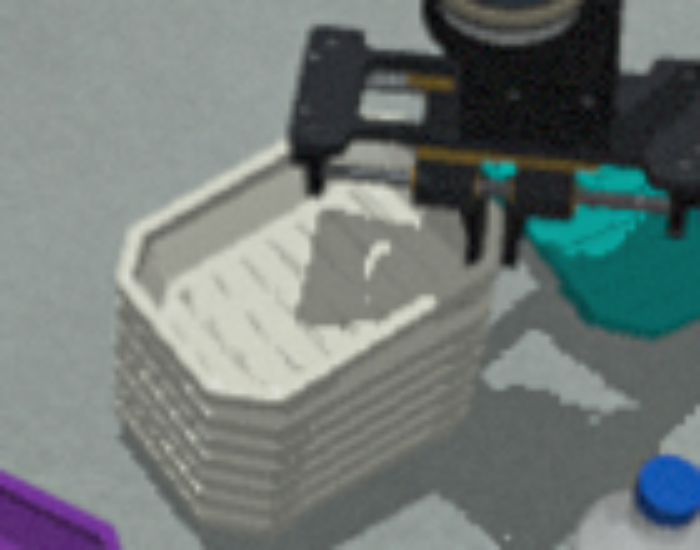

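The held corner at (495,240) has risen clear of the rim below, and the opposite corner at about (135,260) is still seated. The rest of the stack is upright. I'll tilt a little further, then lift straight up.

```bash
python3 -m handwheel '[[0.0002,-0.0001,0.0008,0.0012,0.0018,0],[0.0004,-0.0002,0.0016,0.0024,0.0036,0],[0.0005,-0.0004,0.0024,0.0036,0.0054,0],[0.0007,-0.0005,0.0032,0.0048,0.0073,0],[0.0009,-0.0006,0.004,0.006,0.0091,0],[0.001,-0.0007,0.0048,0.0072,0.0109,0],[0.0012,-0.0008,0.0056,0.0084,0.0127,0],[0.0014,-0.0009,0.0063,0.0097,0.0145,0]]' -1
python3 -m handwheel '[[0,0,0.001,0,0,0],[0,0,0.002,0,0,0],[0,0,0.003,0,0,0],[0,0,0.004,0,0,0],[0,0,0.005,0,0,0],[0,0,0.006,0,0,0],[0,0,0.007,0,0,0],[0,0,0.008,0,0,0]]' -1
python3 -m handwheel '[[0,0,0.002,0,0,0],[0,0,0.005,0,0,0],[0,0,0.008,0,0,0],[0,0,0.011,0,0,0],[0,0,0.014,0,0,0],[0,0,0.018,0,0,0],[0,0,0.022,0,0,0],[0,0,0.027,0,0,0]]' -1
python3 -m handwheel '[[0,0,0.006,0,0,0],[0,0,0.013,0,0,0],[0,0,0.021,0,0,0],[0,0,0.029,0,0,0],[0,0,0.036,0,0,0],[0,0,0.042,0,0,0],[0,0,0.047,0,0,0],[0,0,0.05,0,0,0]]' -1
python3 - <<'E'
from h import *
a,_=cams.capture("scene");b,_=cams.capture("top")
cv2.imwrite("pics/lift.png",np.hstack([cv2.resize(a[180:330,220:400],(480,400)),cv2.resize(b[140:250,120:258],(320,256)).__class__(0) if 0 else cv2.copyMakeBorder(cv2.resize(b[140:250,130:230],(320,352)),0,48,0,0,0)]))
E
```

```text
time_s: 7.45
position: [0.519, 0.2639, 0.1808]
tcp_rot: [[0.7, 0.705, -0.116], [0.714, -0.696, 0.078], [-0.026, -0.137, -0.99]]
force: [1.7, 0.2, 0.5]
opening: 0.09
grasp_force: 27.7
time_s: 8.12
position: [0.5188, 0.264, 0.1888]
tcp_rot: [[0.7, 0.705, -0.116], [0.714, -0.696, 0.077], [-0.026, -0.137, -0.99]]
force: [0.3, 0.3, -0.5]
opening: 0.089
grasp_force: 28.9
time_s: 8.78
position: [0.5189, 0.2639, 0.2161]
tcp_rot: [[0.7, 0.705, -0.116], [0.714, -0.696, 0.077], [-0.026, -0.137, -0.99]]
force: [-0.3, -0.4, -0.2]
opening: 0.091
grasp_force: 28.9
time_s: 9.45
position: [0.5192, 0.264, 0.2667]
tcp_rot: [[0.7, 0.705, -0.115], [0.714, -0.696, 0.078], [-0.025, -0.136, -0.99]]
force: [1.1, -0.2, 0.4]
opening: 0.09
grasp_force: 28.9
```

View pics/lift.png

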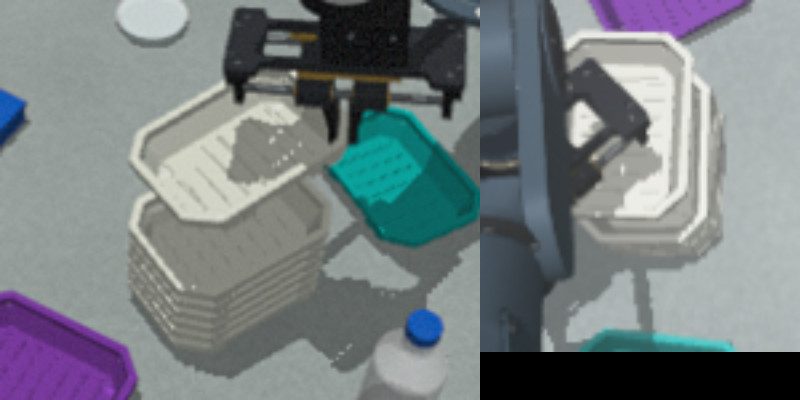

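One tray came free, gripped at the corner (scene crop (330,130)). The stack of five is still standing squarely at (230,260), and bystanders are untouched. Now level and carry.

```bash
python3 -m handwheel '[[0,-0.004,0.002,-0.004,-0.006,0.002],[-0.001,-0.014,0.004,-0.009,-0.014,0.004],[-0.001,-0.03,0.006,-0.014,-0.022,0.006],[-0.002,-0.05,0.008,-0.019,-0.03,0.008],[-0.002,-0.07,0.008,-0.024,-0.037,0.011],[-0.003,-0.09,0.008,-0.029,-0.044,0.014],[-0.003,-0.11,0.008,-0.034,-0.051,0.016],[-0.004,-0.13,0.008,-0.039,-0.058,0.018]]' -1
python3 -m handwheel '[[0,-0.02,0,0,0,0],[-0.001,-0.04,0,0,0,0],[-0.001,-0.06,0,0,0,0],[-0.002,-0.08,0,0,0,0],[-0.002,-0.1,0,0,0,0],[-0.003,-0.12,0,0,0,0],[-0.003,-0.14,0,0,0,0],[-0.004,-0.16,0,0,0,0]]' -1
python3 -m handwheel '[[0,-0.02,0,0,0,0],[-0.001,-0.04,0,0,0,0],[-0.001,-0.06,-0.004,0,0,0],[-0.002,-0.08,-0.008,0,0,0],[-0.002,-0.1,-0.014,0,0,0],[-0.003,-0.118,-0.02,0,0,0],[-0.003,-0.13,-0.026,0,0,0],[-0.003,-0.14,-0.032,0,0,0]]' -1
python3 - <<'E'
from h import *
np.set_printoptions(precision=3,suppress=True)
s=bot.read_state();print(s["joint_positions"],s["position"])
E
```

```text
time_s: 10.22
position: [0.5143, 0.1318, 0.2739]
tcp_rot: [[0.675, 0.738, -0.0], [0.738, -0.675, -0.004], [-0.003, 0.003, -1.0]]
force: [1.0, -0.2, -1.2]
opening: 0.091
grasp_force: 28.8
time_s: 10.88
position: [0.5099, -0.0281, 0.2739]
tcp_rot: [[0.675, 0.738, -0.001], [0.738, -0.675, -0.004], [-0.004, 0.001, -1.0]]
force: [0.2, 0.6, -0.2]
opening: 0.084
grasp_force: 28.8
time_s: 11.55
position: [0.5071, -0.1677, 0.2415]
tcp_rot: [[0.676, 0.737, -0.002], [0.737, -0.676, -0.003], [-0.003, 0.001, -1.0]]
force: [0.3, -0.6, -0.7]
opening: 0.088
grasp_force: 28.8
[-30.187  23.698  95.504  -0.232  60.79   12.467] [ 0.507 -0.168  0.241]
```

```bash
python3 -m handwheel '[[0,-0.016,-0.005,0,0,0],[0,-0.034,-0.012,0,0,0],[-0.001,-0.052,-0.02,0,0,0],[-0.001,-0.07,-0.03,0,0,0],[-0.001,-0.088,-0.04,0,0,0],[-0.002,-0.104,-0.05,0,0,0],[-0.002,-0.115,-0.058,0,0,0],[-0.002,-0.122,-0.064,0,0,0]]' -1
cat > m.py <<'E'
from h import *
np.set_printoptions(precision=3,suppress=True)
import sys
for cam in("top","scene"):
    im,d=cams.capture(cam);cv2.imwrite(f"pics/{cam}{sys.argv[1]}.png",im)
    c=cams.calibration(cam);K,D,R,t=[np.array(c[k]) for k in("mtx","dist_coeffs","R","t")]
    for r in models.tip_of("stage_edge",cam)[:2]:print("edge",r["conf"],r["position"],ray(cam,r["position"],.15))
    v,u=np.mgrid[:384,:512];n=cv2.undistortPoints(np.stack([u,v],-1).reshape(-1,1,2).astype(float),K,D)[:,0]
    P=(np.c_[n,np.ones(len(n))]*d.reshape(-1,1)-t)@R;ok=d.reshape(-1)>0;bgr=im.reshape(-1,3).astype(int)
    m=ok&(P[:,2]>.11)&(P[:,2]<.19)&(abs(P[:,0]-.58)<.13)&(P[:,1]<-.25)&(P[:,1]>-.415)&(bgr.min(1)>95)
    Q=P[m];b=cv2.minAreaRect(Q[:,:2].astype(np.float32)*1000);print(cam,"tray",m.sum(),b)
    T=Q[Q[:,2]>np.median(Q[:,2])-.0]
    cx,cy=np.array(b[0])/1000
    for sx in(-1,1):
        for sy in(-1,1):
            k=((Q[:,0]-cx)*sx>.03)&((Q[:,1]-cy)*sy>.055);print(sx,sy,k.sum(),np.percentile(Q[k,2],[50,90]) if k.sum()>3 else "")
    m=ok&(abs(P[:,2]-.15)<.012)&(abs(P[:,0]-.57)<.2)&(P[:,1]<-.40)&(P[:,1]>-.6)&(bgr.max(1)<60)
    Q=P[m];print("stage",m.sum(),cv2.minAreaRect(Q[:,:2].astype(np.float32)*1000),np.percentile(Q[:,0],[1,99]),np.percentile(Q[:,1],[1,99]))
E
python3 m.py 1
```

```text
time_s: 12.22
position: [0.5055, -0.2892, 0.1766]
tcp_rot: [[0.676, 0.737, -0.002], [0.737, -0.676, -0.002], [-0.003, -0.0, -1.0]]
force: [0.4, 0.3, -1.2]
opening: 0.089
grasp_force: 28.8
top tray 549 ((589.7390747070312, -328.1065368652344), (128.93954467773438, 176.15489196777344), 85.26859283447266)
-1 -1 1 
-1 1 2 
1 -1 16 [0.156 0.159]
1 1 18 [0.158 0.162]
stage 710 ((584.189208984375, -500.5265808105469), (163.3614044189453, 115.42778015136719), 7.208258152008057) [0.508 0.667] [-0.55  -0.439]
edge 0.55 [196.1, 127.2] [ 0.592 -0.436  0.15 ]
scene tray 1137 ((583.0973510742188, -335.1170654296875), (177.32070922851562, 137.75732421875), 2.9628491401672363)
-1 -1 52 [0.153 0.161]
-1 1 48 [0.161 0.164]
1 -1 29 [0.156 0.159]
1 1 44 [0.16  0.163]
stage 897 ((553.1776733398438, -516.115234375), (166.2837371826172, 245.36749267578125), 89.88713836669922) [0.513 0.673] [-0.597 -0.434]
```

```bash
python3 -c "
import cv2,numpy as np
a=cv2.imread('pics/top1.png')[130:270,330:480];b=cv2.imread('pics/scene1.png')[60:220,130:300]
cv2.imwrite('pics/near.png',np.hstack([cv2.resize(a,(400,373)),cv2.resize(b,(396,373))]))"
```

```text
(no output)
```

View pics/near.png

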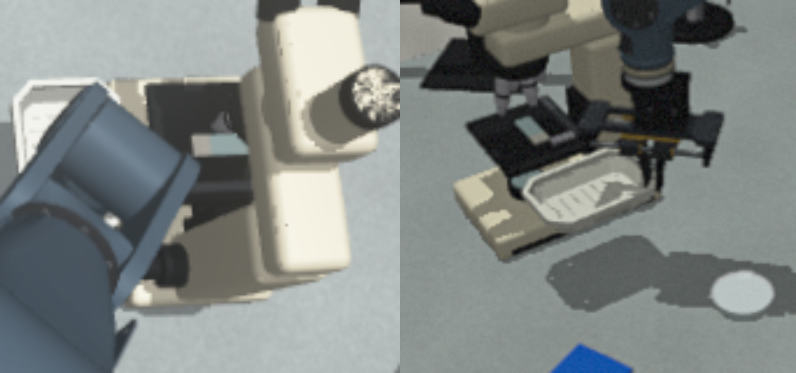

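The tray sits beside the stage: tray at (60,110) in the left crop, black stage from x≈148. In the right crop it is level beside the stage, with a clear gap. Measured centre is (0.583, -0.335) and the gap is about 37 mm. It droops roughly 1–1.5° away from the grip and the rim is about 11 mm high, so I'll trim both.

```bash
python3 -m handwheel '[[0,0,-0.001,-0.001,0,0],[0,0,-0.003,-0.003,-0.001,0],[0,0,-0.005,-0.005,-0.002,0],[0,0,-0.007,-0.007,-0.003,0],[0,0,-0.009,-0.009,-0.004,0],[0,0,-0.011,-0.009,-0.004,0],[0,0,-0.012,-0.009,-0.004,0],[0,0,-0.012,-0.009,-0.004,0]]' -1
python3 m.py 2 | grep -v stage
python3 - <<'E'
from h import *
im=cv2.imread("pics/scene2.png");cv2.imwrite("pics/fin.png",np.hstack([cv2.resize(im[70:200,140:290],(440,381)),cv2.resize(im[200:380,190:410],(360,381))]))
E
```

```text
time_s: 13.08
position: [0.5058, -0.2879, 0.1654]
tcp_rot: [[0.675, 0.738, 0.006], [0.738, -0.675, -0.02], [-0.011, 0.018, -1.0]]
force: [-0.4, -0.3, -1.2]
opening: 0.089
grasp_force: 28.8
edge 0.58 [387.4, 182.5] [ 0.598 -0.439  0.15 ]
edge 0.5 [394.5, 205.3] [ 0.525 -0.456  0.15 ]
top tray 538 ((592.3019409179688, -324.4967041015625), (129.32762145996094, 174.41452026367188), 81.2710952758789)
-1 -1 0 
-1 1 0 
1 -1 48 [0.148 0.15 ]
1 1 8 [0.145 0.149]
edge 0.58 [195.2, 125.6] [ 0.591 -0.447  0.15 ]
scene tray 1145 ((584.52685546875, -335.0523681640625), (176.35545349121094, 138.6001739501953), 2.8286256790161133)
-1 -1 57 [0.143 0.154]
-1 1 39 [0.151 0.156]
1 -1 27 [0.148 0.151]
1 1 42 [0.149 0.152]
```

View pics/fin.png

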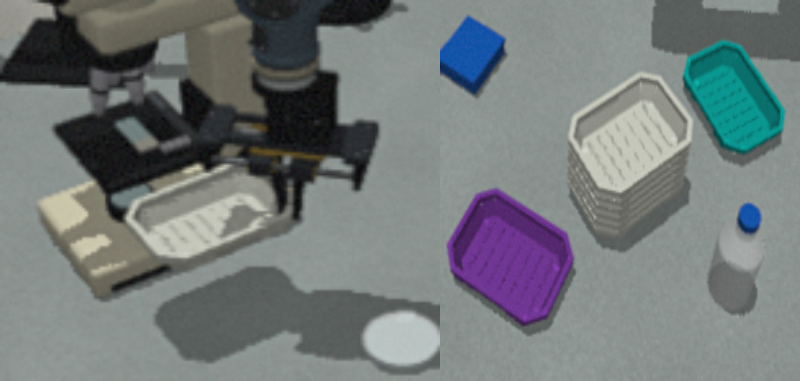

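The tray is held level beside the stage at (215,215), with the rim at about 0.150–0.153 m. The stack, box, dish and bottle are undisturbed. One still call to settle, then I hand in.

```bash
python3 -m handwheel '[[0.003,0,0,0,0,0],[0.003,0,0,0,0,0],[0.003,0,0,0,0,0],[0.003,0,0,0,0,0],[0.003,0,0,0,0,0],[0.003,0,0,0,0,0],[0.003,0,0,0,0,0],[0.003,0,0,0,0,0]]' -1
python3 -c "
from rig import bot;print(bot.hand_in())"
```

```text
time_s: 13.95
position: [0.5089, -0.288, 0.1657]
tcp_rot: [[0.675, 0.738, 0.007], [0.738, -0.675, -0.02], [-0.011, 0.019, -1.0]]
force: [-0.4, 1.3, -0.9]
opening: 0.088
grasp_force: 28.8
the job is handed in; nothing more can be done
None
```

The top tray was peeled off corner-first and handed in at about 14 s. It is held level beside the stage, about 37 mm away with its rim within a few mm of the stage top. The other five trays and the box, dish and bottle look undisturbed in the last picture.

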